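# Brace the screw jar in the holding block and unscrew its tight cap

## Task

Stand the square jar of hinge screws upright, fully down in the square pocket of the green holding block so that it cannot turn, and only then unscrew its tight orange cap (anticlockwise seen from above) and, as soon as it comes free, lift it straight off. Finish while still holding the cap in the gripper, level and centred about a finger's width above the open mouth: do not put it down or let go, and the jar stays seated in the block. Leave the hinge, the mounting plate, the depth gauge and the white offcut where they lie.

Things in the scene. Friction and masses are not known exactly. Their poses are not given: they have to be found in the camera images.
- jar: Clear plastic jar of screws, loose, 0.2 to 0.4 kg: square body 60 x 60 mm, 62 mm high with a flat shoulder, then a round white neck, 40 mm diameter, rim 87 mm above the underside. Origin at the centre of its underside, x and y along the square's sides, z up. Starts upright and capped, 92 mm tall; it can be carried by its cap (0.6 mm of play). Standing free it would spin with the cap.
- jar_mouth (a point): Centre of the jar's open mouth (rim of the neck), on the jar's axis 87 mm above its underside; z up with the jar.
- cap: Round ribbed orange cap, 58 mm diameter, 28 mm high, 30 g; origin on its axis at the skirt's lower edge, z up; 64 mm above the jar's underside when closed (2 mm over the shoulder), flat top at 92 mm. Grip across the diameter at any yaw. Three lugs: free after 61 degrees anticlockwise, best 75, hard stop at 85; it does not rise in turning. Then lift straight: its edge clears the rim after 23 mm.
- seal (a joint): Seal ring on the neck that turns with the cap: turn relative to the jar, rad, growing anticlockwise seen from above. 0 = tight (the start), cap free from 1.07, about 1.3 best for lifting off, hard stop at 1.48. Needs 0.35 N m to turn and stays where it is left. The cap has about 0.03 rad of play in it.
- block: Green holding block fixed to the bench, 120 x 120 x 32 mm, origin at the centre of its underside, x and y along its sides. In the middle of its top a square pocket, 65 x 65 mm, sides parallel to the block's, 20 mm deep (floor 12 mm above the bench), mouth bevelled by 3 mm. The 60 mm jar fits in any of its four quarter turns and can then turn by only about 0.09 rad each way.
- block_hole0 (a point): Centre of the mouth of the pocket, at the block's top face, 32 mm above the bench; z up. The floor of the pocket is 20 mm below it.
- hinge: Bystander: nickel soft-close hinge lying loose, about 85 x 56 x 24 mm, origin at the centre of its underside.
- mounting_plate: Bystander: white nylon cross-shaped mounting plate lying loose, 52 x 48 x 9 mm, origin at the centre of its underside.
- depth_gauge: Bystander: grey steel depth gauge lying loose, 170 x 70 mm, 22 mm high, origin at the centre of its underside, long side along its x.
- offcut: Bystander: white melamine door offcut lying loose, 90 x 150 x 18 mm, origin at the centre of its underside.

How it is judged:
On the way, in this order (a step that is already met when the one before it is completed fails the run):
1. the jar stands upright, fully down in the pocket of the block (z of jar in the frame of block_hole0 below -0.0165 m and horizontal distance between jar and block_hole0 below 0.007 m and angle between jar's own z axis and vertical below 0.06 rad), for 0.2 s.
2. with the jar in the pocket, the cap is turned until its threads disengage (all of step 1 and value of joint seal above 1 rad), for 0.1 s.
At the end, for the whole second after the job is handed in: Jar upright (0.06 rad) and fully down in the pocket (3.5 mm of depth, 7 mm of centre), seal turned open (above 1.0); gripper holds the cap still, level (0.15 rad), within 15 mm of the jar's axis, its lower edge 3 to 40 mm above the rim, touching the jar nowhere (all of step 2 and z of cap in the frame of jar_mouth between 0.003 and 0.04 m and horizontal distance between cap and jar_mouth below 0.015 m and angle between cap's own z axis and vertical below 0.15 rad and contact force between the fingers and cap above 1 N and contact force between cap and jar below 0.1 N and linear speed of cap below 0.02 m/s); the arm keeps its last pose, push and grip.
It fails at once if the cap is unscrewed while the jar is not down in the pocket (value of joint seal above 0.4 rad and not (z of jar in the frame of block_hole0 below -0.01 m and horizontal distance between jar and block_hole0 below 0.012 m)).
It fails at once if the jar is tipped over (angle between jar's own z axis and vertical above 0.6 rad).
It fails at once if the hinge, mounting plate, depth gauge or offcut is shifted by more than 20 mm (distance of any of hinge, mounting_plate, depth_gauge, offcut from where it was at the start of the episode above 0.02 m).
It also fails if it takes over 54 s, if anything falls off the work surface, if the arm or the gripper's body presses on something with over 40 N, if the wrist force passes 120 N, or if a joint passes its speed limit or range.

## Robot

A 6-joint arm with a two-finger parallel gripper is mounted at the origin on the work surface. World frame = base frame: x ahead of the robot, y to its left, z up, the work surface at z = 0. Lengths are in m, angles in rad, forces in N, time in s.
With the tool pointing down it reaches from about 0.375 to 0.975 m from the base axis. Payload 3.8 kg.
Tool frame: the origin (TCP) lies at the very end of the fingers, on their centre line; the grasp point (between the pads) lies 19 mm behind it; y points along the fingers, x is the direction in which the jaws open and shut, and the axes are right-handed (so a half turn about y gives the same grasp; the last joint's range is limited). The gripper opens to 85 mm and grips with 20 to 120 N. Pads are 22 mm wide; open, the fingers measure 114 mm over their backs; the gripper's body (76 mm by 85 mm) begins 54 mm behind the grasp point. The pads swing forward as they close: fully open they stand 13 mm farther back than shut.
Start: joints at [1.231, 0.264, 1.604, -0, 1.274, -0.037], TCP at [0.201, 0.644, 0.231] pointing down, gripper open.
Joint ranges: [-2.63, 2.63], [-0.94, 2.18], [0.31, 2.57], [-1.31, 4.45], [0, 2.66], [-2.55, 2.55]. Speed limits (rad/s): [2.57, 2.57, 3.14, 3.14, 3.14, 3.14].

## Interface

Orientations are given as a rotation vector (axis times angle).
In Python, from workcell import bot, cams gives the robot as it stands.
- The arm moves only by the tool play_rows, never from a script. Its argument "motion" is a list of rows, each a list of 2 entries, a list of its own where there are three numbers: the shift along the world's x, y, z normalised to -1 to 1, where 1 is 400 mm, then the turn, a rotation vector about the world's x, y, z normalised to -1 to 1, where 1 is pi/4 rad. In form: [[[tx, ty, tz], [ax, ay, az]], ...]. A call has 1 to 10 rows; each row is the pose to reach, as a shift and turn from the pose commanded when the call began; what a row does not reach only later rows make up. A row lasts 1/8 s, in which the tool goes at most 62.5 mm and 10.7 degrees, less where a joint would pass 70% of its speed; a pose out of reach is approached as far as the arm can. A call with a number of a shift or a turn outside -1 to 1 is refused whole. A call with a gripper value outside its range is refused whole. "gripper" is the closure, from 0 (fully open) to 1 (shut), set as the call begins (left out, the last holds). The fingers move at their own pace and stop on an object; "squeeze" is the grip in N (left out, the last holds). Time passes only in rows, so rows that repeat a pose let the fingers close. It gives the time, the measured TCP pose, the force and the opening at its end, in the units of the state.
- bot.read_state(): the state, without advancing time (a new reading comes with each control period).
- cams.read_camera(name): name is "scene" or "side" or "wrist"; returns (picture, depth): 400x640x3 uint8, red, green, blue; 400x640 float32, m along the optical axis (not along the pixel's ray), 0 where there is no reading.
- cams.calibration(name): a dict with "mtx" (3x3 intrinsics, pixels), "R" (3x3) and "t" (3): a world point X has camera coordinates R X + t; the wrist camera has in their place "tool_from_camera" (4x4, takes a point from camera to tool coordinates, whose origin is the TCP and whose axes are the tool frame's). Camera axes: x right, y down, z forward; pixel columns grow to the right and rows downward; lengths in m; the calibration is good to about 2 mm. A picture is of the moment at which its call begins: read the wrist's pose just before it. calibration takes no time and is no camera call.
- bot.finish_job(): hands the job in, once; it reports no verdict.
Trained networks look in the newest picture that a camera, given by its name, has taken for a name from the list of things; names that differ only in an ending like _2 or _b are one class to them, and where a whole thing is asked for, a point or a joint stands for the part that bears it (a point fixed in the world has none). Each returns a list of dicts, best first, with "conf" (0 to 1); they miss things now and then, are a little off and sometimes report something else, mostly with a low value. They report only what shows in the picture. A call takes as long as a camera call.
- cams.recognise(camera, label): "xyz" ([x, y, z] in m, in the coordinates of the camera as it stood for that picture, good to about 4 mm: the middle of the surface that is visible of it).
- cams.regions_of(camera, label): "mask" (400x640 bool, what is visible of it).
- cams.mark_of(camera, label): "xyz" ([x, y, z] in m, in the coordinates of the camera as it stood for that picture, good to about 4 mm: a listed point, or the origin of a listed thing).
The state is a dict: "time": time; "q": joint angles; "joint_vel": joint speeds; "joint_torque": joint torques, N m; "tool_pos": TCP position; "tcp_rot": TCP orientation; "wrist_force": force on the tool from outside, world axes, zero at the start; "torque": the same for the moment, N m; "width": opening from 0.0 (shut) to 1.0 (fully open).
Only numpy, scipy, OpenCV 4.12 (cv2) and the standard library are available. Lean on these libraries where they do the work, as an engineer would, in place of code of your own. Each camera call takes 0.05 s, during which the arm holds its last target.

## Working session

There is one attempt and no reset: what is moved stays moved. The work goes in short steps, Python scripts to look and compute and a tool call to move; the robot and the scene stay as the last step left them, time stands still between calls to the robot, and variables do not carry over. Pictures are saved under pics/ and viewed, and the job is handed in when it is done.

Besides the shell and the picture viewer there is one more tool, called after "Request:" as name(argument=value, ...) on one line, values as JSON. play_rows: Moves the arm, as the interface text tells. Its arguments: {"type":"object","properties":{"motion":{"type":"array","items":{"type":"array"}},"gripper":{"type":"number"},"squeeze":{"type":"number"}},"required":["motion"]}

```bash
mkdir -p pics; ls
cat > h.py <<'E'
import numpy as np, cv2
from workcell import bot, cams
from scipy.spatial.transform import Rotation as Ro
def toworld(cam,p,st=None):
    c=cams.calibration(cam); p=np.atleast_2d(p)
    if cam=='wrist':
        T=np.array(c['tool_from_camera']); q=p@T[:3,:3].T+T[:3,3]
        return q@Ro.from_rotvec(st['tcp_rot']).as_matrix().T+np.array(st['tool_pos'])
    return (p-np.array(c['t']))@np.array(c['R'])
def cloud(cam,depth,st=None):
    K=np.array(cams.calibration(cam)['mtx']); v,u=np.mgrid[:400,:640]
    P=np.stack([(u-K[0,2])*depth/K[0,0],(v-K[1,2])*depth/K[1,1],depth],-1)
    return toworld(cam,P.reshape(-1,3),st).reshape(400,640,3)
def save(n,im): cv2.imwrite('pics/'+n+'.png',im[:,:,::-1])
E
python3 - <<'E'
from h import *
print(bot.read_state())
for c in ['scene','side']:
    im,d=cams.read_camera(c); save(c+'0',im); np.savez(c+'0.npz',im=im,d=d)
    for l in ['jar','cap','block','block_hole0','hinge','mounting_plate','depth_gauge','offcut']:
        r=cams.mark_of(c,l)[:2]
        print(c,l,[(round(x['conf'],2),toworld(c,x['xyz'])[0].round(4)) for x in r])
E
```

```text
pics
{'time': 0.0, 'q': array([ 1.23110796e+00,  2.64757285e-01,  1.60539692e+00,  2.75061494e-05,
        1.27370748e+00, -3.68956176e-02]), 'joint_vel': array([ 0.0013352 , -0.00037158, -0.00018764, -0.00048568, -0.00162903,
        0.00029221]), 'joint_torque': array([ 4.24822683e-04, -5.15076900e+01, -3.67330992e+01, -2.01065486e-04,
        1.26384161e-02,  3.32218451e-05]), 'tool_pos': array([0.20101805, 0.6435926 , 0.22994688]), 'tcp_rot': array([-1.33865238, -0.98191638,  0.98505625]), 'wrist_force': array([-0.03430799, -0.27167491, -0.51520976]), 'torque': array([-0.02050239, -0.01074609,  0.00568012]), 'width': 1.0002484967423586}
scene jar [(0.6, array([ 0.5109, -0.203 , -0.0008]))]
scene cap [(0.97, array([ 0.5134, -0.2064,  0.0658]))]
scene block [(0.9, array([0.4593, 0.1592, 0.0043]))]
scene block_hole0 [(0.85, array([0.4609, 0.1599, 0.0362]))]
scene hinge [(0.94, array([ 0.7347, -0.0443, -0.0016]))]
scene mounting_plate []
scene depth_gauge [(0.98, array([0.73  , 0.2249, 0.0054]))]
scene offcut [(0.89, array([ 0.7422, -0.2595,  0.0012]))]
side jar [(0.68, array([ 0.5137, -0.2038, -0.0036]))]
side cap []
side block [(0.72, array([ 0.4633,  0.1635, -0.0018]))]
side block_hole0 [(0.75, array([0.4623, 0.1598, 0.0313]))]
side hinge [(0.84, array([ 0.7323, -0.0392,  0.0009]))]
side mounting_plate [(0.63, array([ 0.4395, -0.0009, -0.0039]))]
side depth_gauge [(0.83, array([0.7323, 0.222 , 0.0032]))]
side offcut [(0.94, array([ 0.7471, -0.2628, -0.0008]))]
```

View pics/scene0.png

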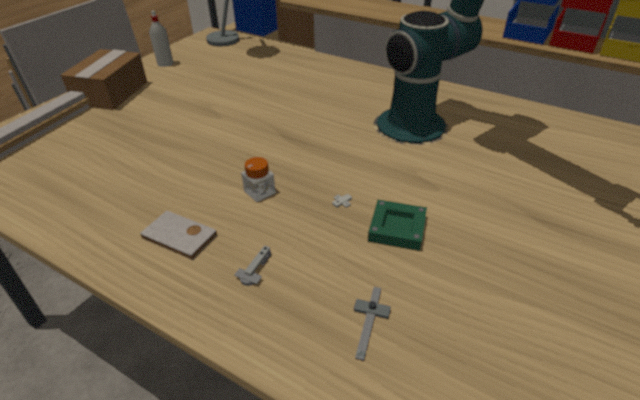

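View pics/side0.png

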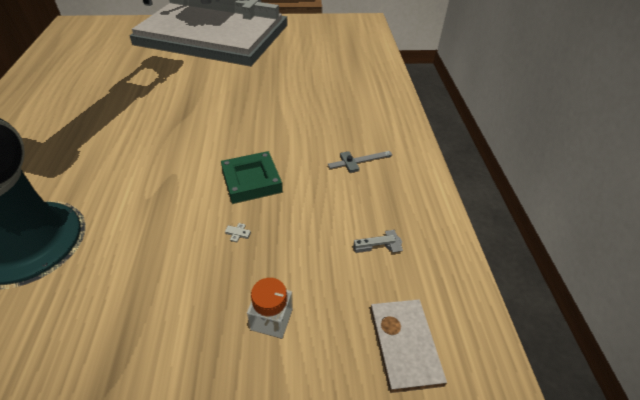

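Run:
```python
from h import *
print(Ro.from_rotvec(bot.read_state()['tcp_rot']).as_matrix().round(3))
print(cams.calibration('wrist')['tool_from_camera'])
for c in ['scene','side']:
    z=np.load(c+'0.npz'); W=cloud(c,z['d']); 
    def box(cx,cy,r,z0,z1): 
        m=(z['d']>0)&(abs(W[...,0]-cx)<r)&(abs(W[...,1]-cy)<r)&(W[...,2]>z0)&(W[...,2]<z1); return W[m]
    def st(n,p):
        if len(p)<10: print(c,n,len(p));return
        (x,y),(w,h),a=cv2.minAreaRect((p[:,:2]*1000).astype(np.float32)); print(c,n,len(p),round(x,1),round(y,1),round(w,1),round(h,1),round(a,2),p[:,2].mean().round(4))
    st('cap top',box(.512,-.205,.05,.085,.1))
    st('shoulder',box(.512,-.205,.06,.045,.064))
    st('body',box(.512,-.205,.06,.015,.064))
    st('block top',box(.462,.16,.1,.027,.037))
    st('pocket',box(.462,.16,.1,.006,.016))
```

```text
[[ 0.298  0.    -0.955]
 [ 0.955  0.     0.298]
 [ 0.    -1.    -0.   ]]
[[ 9.99999866e-01  4.75340919e-04  2.03030898e-04 -3.62782251e-04]
 [-7.39694792e-05 -2.57149786e-01  9.66371555e-01 -1.40654613e-01]
 [ 5.11565295e-04 -9.66371441e-01 -2.57149717e-01  6.35264751e-02]
 [ 0.00000000e+00  0.00000000e+00  0.00000000e+00  1.00000000e+00]]
scene cap top 305 515.4 -202.3 57.4 61.0 89.05 0.0916
scene shoulder 255 516.5 -202.9 67.3 62.0 71.28 0.0561
scene body 553 515.7 -202.6 67.3 63.6 71.28 0.0419
scene block top 1404 461.6 161.0 127.5 120.2 16.09 0.0321
scene pocket 567 481.9 156.5 110.8 121.8 27.09 0.0121
side cap top 899 514.7 -204.6 56.5 58.2 19.22 0.0906
side shoulder 439 514.6 -203.4 62.2 60.6 71.49 0.0571
side body 819 514.7 -203.4 62.2 60.6 71.38 0.0446
side block top 1303 461.7 161.8 120.7 124.9 16.42 0.0301
side pocket 576 463.2 155.1 119.2 112.4 15.87 0.0106
```

The views agree: the jar sits at about (0.515, -0.203) with yaw near -18.6°, and the block at about (0.462, 0.161) with yaw near 16°. In the side view the cap is at pixel (269, 295) and the block at (251, 176). I'll go over the block for a wrist look.

Request:
play_rows(motion=[[[0.326, -0.603, 0], [0, 0, -0.627]], [[0.326, -0.603, 0], [0, 0, -0.627]], [[0.326, -0.603, 0], [0, 0, -0.627]], [[0.326, -0.603, 0], [0, 0, -0.627]], [[0.326, -0.603, 0], [0, 0, -0.627]], [[0.326, -0.603, 0], [0, 0, -0.627]]], gripper=0)

```text
time: 1.65
tool_pos: [0.3325, 0.4017, 0.2316]
tcp_rot: [-1.485, -0.604, 0.603]
wrist_force: [-0.4, 1.3, -0.1]
width: 0.998
```

Request:
play_rows(motion=[[[0.326, -0.603, 0], [0, 0, -0.627]], [[0.326, -0.603, 0], [0, 0, -0.627]], [[0.326, -0.603, 0], [0, 0, -0.627]], [[0.326, -0.603, 0], [0, 0, -0.627]], [[0.326, -0.603, 0], [0, 0, -0.627]], [[0.326, -0.603, 0], [0, 0, -0.627]], [[0.326, -0.603, 0], [0, 0, -0.627]]])

```text
time: 2.52
tool_pos: [0.4618, 0.1631, 0.2312]
tcp_rot: [-1.559, -0.223, 0.223]
wrist_force: [0.0, 0.4, -0.6]
width: 1.003
```

Run:
```python
from h import *
s=bot.read_state(); print(s['time'],s['tool_pos'],s['q'].round(3)); R=Ro.from_rotvec(s['tcp_rot']).as_matrix();print(R.round(3), np.degrees(np.arctan2(R[1,0],R[0,0])))
im,d=cams.read_camera('wrist'); save('w1',im); np.savez('w1.npz',im=im,d=d)
r=cams.mark_of('wrist','block_hole0'); print([(x['conf'],toworld('wrist',x['xyz'],s)) for x in r])
W=cloud('wrist',d,s)
m=(d>0)&(abs(W[...,0]-.462)<.1)&(abs(W[...,1]-.161)<.1)
for z0,z1 in [(.026,.04),(.006,.018)]:
    mm=m&(W[...,2]>z0)&(W[...,2]<z1); 
    if z0<.02: mm&=(np.hypot(W[...,0]-.462,W[...,1]-.161)<.05)
    print(mm.sum(),np.median(W[mm][:,2]) if mm.any() else 0, cv2.minAreaRect((W[mm][:,:2]*1000).astype(np.float32)) if mm.any() else 0)
```

```text
2.525 [0.46182671 0.16313513 0.23121707] [ 2.880e-01 -9.100e-02  1.988e+00  1.000e-03  1.245e+00  4.000e-03]
[[ 0.96  -0.    -0.28 ]
 [ 0.28   0.001  0.96 ]
 [-0.    -1.     0.001]] 16.265673458057577
[(0.83, array([[0.4585167 , 0.15845916, 0.02540537]]))]
10240 0.029957147433446463 ((461.7303771972656, 161.28509521484375), (120.3962173461914, 120.38365173339844), 16.057106018066406)
3883 0.01003168585769551 ((461.9688720703125, 160.44232177734375), (65.24291229248047, 64.02852630615234), 15.88193130493164)
```

View pics/w1.png

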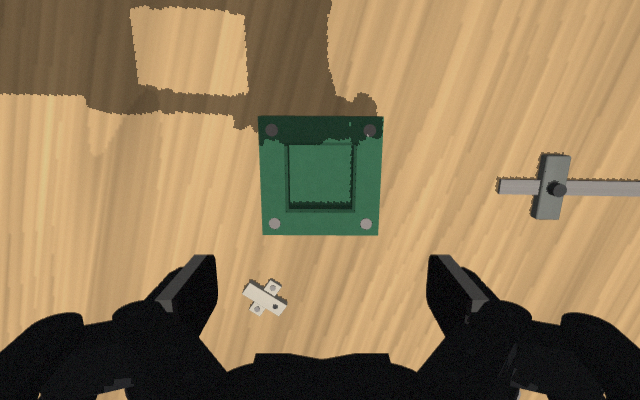

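The wrist view shows the empty pocket at pixel (321, 175) and the block at (0.4617, 0.161), yaw 16.0°, consistent with the other cameras. Next I'll go above the jar.

Request:
play_rows(motion=[[[0.133, -0.911, 0], [0, 0, -0.77]], [[0.133, -0.911, 0], [0, 0, -0.77]], [[0.133, -0.911, 0], [0, 0, -0.77]], [[0.133, -0.911, 0], [0, 0, -0.77]], [[0.133, -0.911, 0], [0, 0, -0.77]], [[0.133, -0.911, 0], [0, 0, -0.77]], [[0.133, -0.911, 0], [0, 0, -0.77]], [[0.133, -0.911, 0], [0, 0, -0.77]], [[0.133, -0.911, 0], [0, 0, -0.77]]])

```text
time: 3.75
tool_pos: [0.5153, -0.2006, 0.2312]
tcp_rot: [-1.556, 0.251, -0.25]
wrist_force: [-0.3, 0.2, 1.8]
width: 1.003
```

Run:
```python
from h import *
s=bot.read_state(); print(s['time'],s['tool_pos'],s['q'].round(3)); R=Ro.from_rotvec(s['tcp_rot']).as_matrix();print(R.round(3), np.degrees(np.arctan2(R[1,0],R[0,0])))
im,d=cams.read_camera('wrist'); save('w2',im); np.savez('w2.npz',im=im,d=d)
W=cloud('wrist',d,s)
m=(d>0)&(abs(W[...,0]-.515)<.07)&(abs(W[...,1]+.203)<.07)
for z0,z1 in [(.083,.1),(.053,.067),(.01,.067)]:
    mm=m&(W[...,2]>z0)&(W[...,2]<z1)
    print(mm.sum(),np.median(W[mm][:,2]) if mm.any() else 0, cv2.minAreaRect((W[mm][:,:2]*1000).astype(np.float32)) if mm.any() else 0)
```

```text
3.75 [ 0.51533086 -0.20062556  0.23116996] [-0.417  0.034  1.867  0.     1.242 -0.097]
[[ 0.949 -0.     0.314]
 [-0.314  0.001  0.949]
 [-0.    -1.     0.   ]] -18.29516960138411
3743 0.08998282552894671 ((515.2730712890625, -202.8077392578125), (58.22490310668945, 58.08863067626953), 31.782339096069336)
733 0.05999876172346119 ((515.2661743164062, -203.29736328125), (59.88337707519531, 59.845211029052734), 71.77928924560547)
1042 0.05952976394322532 ((515.2511596679688, -203.30038452148438), (60.03830337524414, 59.87724685668945), 71.59327697753906)
```

View pics/w2.png

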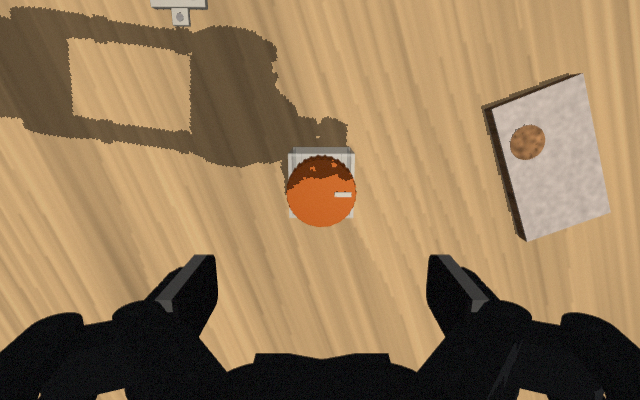

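Wrist view: the cap is at pixel (321, 191), giving (0.5153, -0.203), jar yaw -18.3°. The jaws straddle it cleanly. Descending.

Request:
play_rows(motion=[[[0.001, 0, -0.1], [0, 0, 0]], [[0.001, 0, -0.2], [0, 0, 0]], [[0.001, 0, -0.3], [0, 0, 0]], [[0.001, 0, -0.38], [0, 0, 0]], [[0.001, 0, -0.42], [0, 0, 0]], [[0.001, 0, -0.42], [0, 0, 0]], [[0.001, 0, -0.42], [0, 0, 0]]])

```text
time: 4.68
tool_pos: [0.517, -0.2028, 0.0648]
tcp_rot: [-1.557, 0.25, -0.254]
wrist_force: [0.2, -0.6, 0.3]
width: 0.999
```

Run:
```python
from h import *
s=bot.read_state(); print(s['time'],s['tool_pos'],s['wrist_force'])
im,d=cams.read_camera('wrist'); save('w3',im)
```

```text
4.675 [ 0.51698699 -0.20276023  0.06484923] [ 0.22902497 -0.63525568  0.28232213]
```

View pics/w3.png

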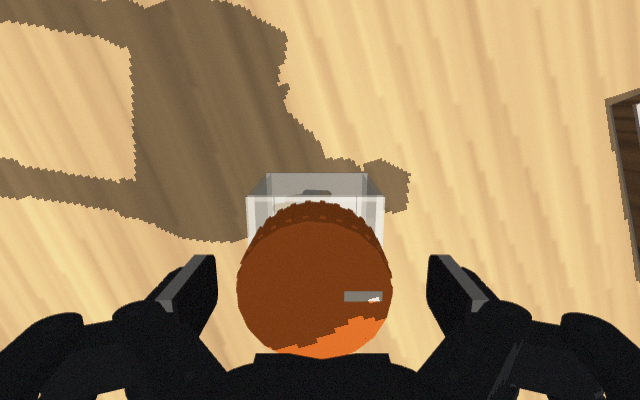

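Request:
play_rows(motion=[[[-0.004, 0, -0.007], [0, 0, 0]], [[-0.004, 0, -0.007], [0, 0, 0]]])

```text
time: 4.97
tool_pos: [0.5142, -0.2027, 0.061]
tcp_rot: [-1.556, 0.252, -0.253]
wrist_force: [-0.6, 0.9, 0.6]
width: 1.005
```

Request:
play_rows(motion=[[[0, 0, 0], [0, 0, 0]], [[0, 0, 0], [0, 0, 0]], [[0, 0, 0], [0, 0, 0]], [[0, 0, 0], [0, 0, 0]], [[0, 0, 0], [0, 0, 0]], [[0, 0, 0], [0, 0, 0]], [[0, 0, 0], [0, 0, 0]], [[0, 0, 0], [0, 0, 0]]], gripper=1, squeeze=70)

```text
time: 5.98
tool_pos: [0.5146, -0.2028, 0.061]
tcp_rot: [-1.556, 0.252, -0.253]
wrist_force: [-0.2, -0.8, 4.5]
width: 0.654
```

Run:
```python
from h import *
s=bot.read_state(); print(s['time'],s['tool_pos'],s['wrist_force'],s['width'])
im,d=cams.read_camera('wrist'); save('w4',im)
im,d=cams.read_camera('side'); save('s4',cv2.resize(im[230:370,180:380],(800,560)))
```

```text
5.975 [ 0.51459403 -0.2027691   0.06102151] [-0.24653519 -0.83274275  4.47494145] 0.6536839408609105
```

View pics/w4.png

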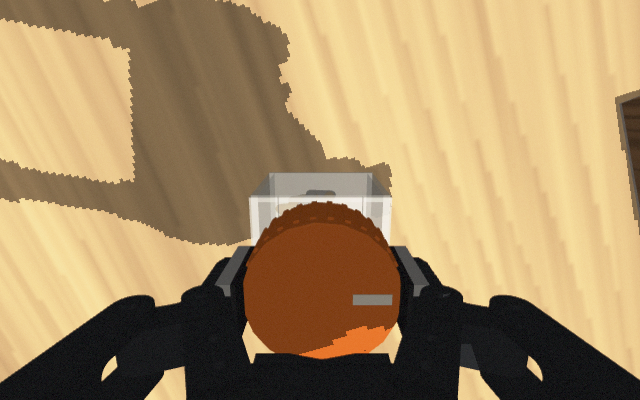

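View pics/s4.png

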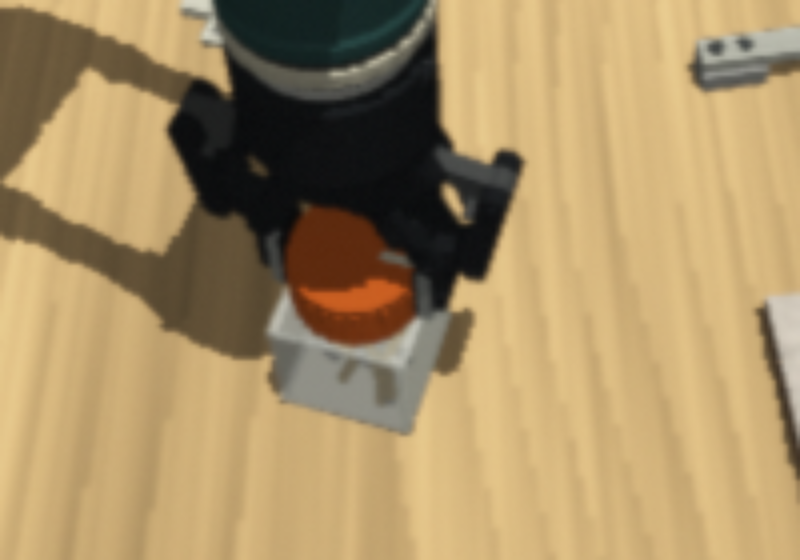

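Request:
play_rows(motion=[[[0, 0, 0.02], [0, 0, 0]], [[0, 0, 0.08], [0, 0, 0]], [[0, 0, 0.16], [0, 0, 0]], [[0, 0, 0.22], [0, 0, 0]], [[0, 0, 0.25], [0, 0, 0]], [[0, 0, 0.25], [0, 0, 0]], [[0, 0, 0.25], [0, 0, 0]]])

```text
time: 6.95
tool_pos: [0.513, -0.202, 0.1589]
tcp_rot: [-1.555, 0.254, -0.25]
wrist_force: [-0.9, -0.6, -3.0]
width: 0.652
```

Run:
```python
from h import *
s=bot.read_state(); print(s['time'],s['tool_pos'],s['wrist_force'],s['width'])
im,d=cams.read_camera('side'); save('s5',im)
```

```text
6.95 [ 0.51303107 -0.20202232  0.15891967] [-0.9379369  -0.58029129 -3.02534758] 0.6521969638530692
```

View pics/s5.png

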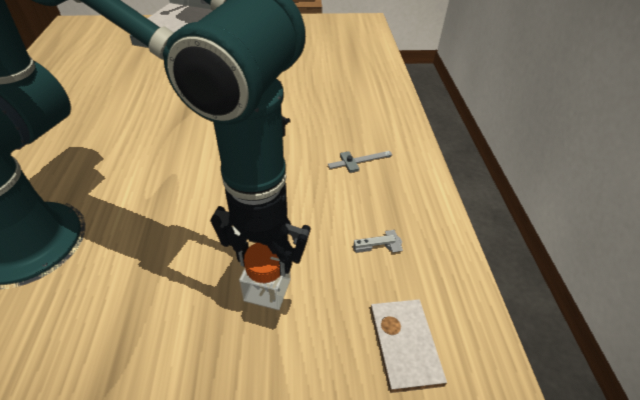

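Request:
play_rows(motion=[[[-0.008, 0.057, 0], [0, 0, 0.05]], [[-0.023, 0.16, 0], [0, 0, 0.13]], [[-0.04, 0.29, 0], [0, 0, 0.24]], [[-0.06, 0.42, 0], [0, 0, 0.35]], [[-0.078, 0.55, 0], [0, 0, 0.46]], [[-0.095, 0.68, 0], [0, 0, 0.57]], [[-0.111, 0.79, 0], [0, 0, 0.66]], [[-0.123, 0.87, 0], [0, 0, 0.73]], [[-0.128, 0.908, 0], [0, 0, 0.762]], [[-0.128, 0.908, 0], [0, 0, 0.762]]])

```text
time: 8.25
tool_pos: [0.4622, 0.1613, 0.1601]
tcp_rot: [-1.56, -0.218, 0.22]
wrist_force: [0.4, 1.6, -2.6]
width: 0.65
```

Request:
play_rows(motion=[[[0, 0, 0], [0, 0, 0]], [[0, 0, 0], [0, 0, 0]], [[0, 0, 0], [0, 0, 0]]])

```text
time: 8.62
tool_pos: [0.4631, 0.1598, 0.1605]
tcp_rot: [-1.56, -0.216, 0.216]
wrist_force: [-0.3, 0.2, -3.0]
width: 0.656
```

```bash
cat > m.py <<'E'
from h import *
import sys
n=sys.argv[1]
s=bot.read_state(); R=Ro.from_rotvec(s['tcp_rot']).as_matrix(); print(s['time'],s['tool_pos'].round(4),s['wrist_force'].round(2),s['torque'].round(2),s['width'].round(3),'yaw',np.degrees(np.arctan2(R[1,0],R[0,0])), 'q',s['q'].round(2)); print('tool y',R[:,1].round(4))
for c in ['side','wrist']:
    im,d=cams.read_camera(c); save(n+c,im); np.savez(n+c+'.npz',im=im,d=d)
    W=cloud(c,d,s); hsv=cv2.cvtColor(im,cv2.COLOR_RGB2HSV)
    zt=s['tool_pos'][2]+.03 # cap top approx
    m=(d>0)&(np.hypot(W[...,0]-s['tool_pos'][0],W[...,1]-s['tool_pos'][1])<.055)
    org=m&(hsv[...,0]<15)&(hsv[...,1]>150)
    if org.any():
        print(c,'cap n',org.sum(),'z95',np.percentile(W[org][:,2],95).round(4)); top=org&(W[...,2]>np.percentile(W[org][:,2],95)-.006)
        print('  captop',cv2.minAreaRect((W[top][:,:2]*1000).astype(np.float32)))
    sh=m&(abs(W[...,2]-(s['tool_pos'][2]-.001))<.007)&~org&(hsv[...,2]>60)
    if sh.sum()>20: print('  shoulder',sh.sum(),np.median(W[sh][:,2]),cv2.minAreaRect((W[sh][:,:2]*1000).astype(np.float32)))
E
python3 m.py a
```

```text
Traceback (most recent call last):
  File "m.py", line 4, in <module>
    s=bot.read_state(); R=Ro.from_rotvec(s['tcp_rot']).as_matrix(); print(s['time'],s['tool_pos'].round(4),s['wrist_force'].round(2),s['torque'].round(2),s['width'].round(3),'yaw',np.degrees(np.arctan2(R[1,0],R[0,0])), 'q',s['q'].round(2)); print('tool y',R[:,1].round(4))
                                                                                                                                                          ^^^^^^^^^^^^^^^^
AttributeError: 'float' object has no attribute 'round'
```

```bash
sed -i "s/s\['width'\].round(3)/round(s['width'],3)/" m.py; python3 m.py a
```

```text
8.625 [0.4631 0.1598 0.1605] [-0.29  0.19 -2.99] [-0.02  0.05  0.06] 0.656 yaw 15.770768373324993 q [ 0.28 -0.03  2.07 -0.    1.11  0.01]
tool y [-1.e-04 -2.e-04 -1.e+00]
side cap n 596 z95 0.1907
  captop ((464.2840576171875, 157.2529754638672), (57.641822814941406, 56.69906234741211), 69.42732238769531)
  shoulder 208 0.1586063763995893 ((468.4126281738281, 143.73460388183594), (61.725555419921875, 32.643070220947266), 11.074028968811035)
wrist cap n 19429 z95 0.1903
  captop ((463.9190673828125, 161.0694580078125), (56.2032470703125, 55.17850112915039), 15.422937393188477)
  shoulder 3119 0.15870010850456628 ((459.56280517578125, 177.4920196533203), (60.168357849121094, 22.26670265197754), 15.406867027282715)
```

View pics/aside.png

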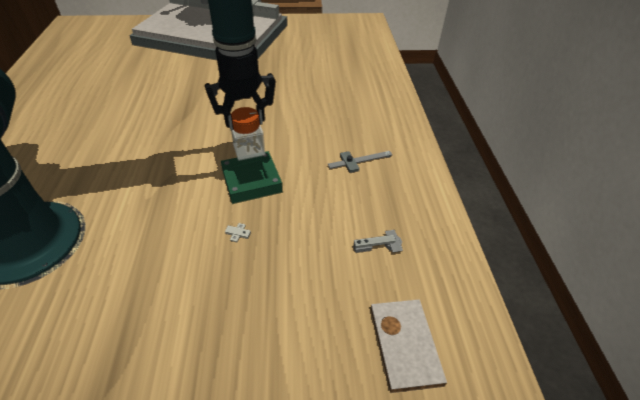

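View pics/awrist.png

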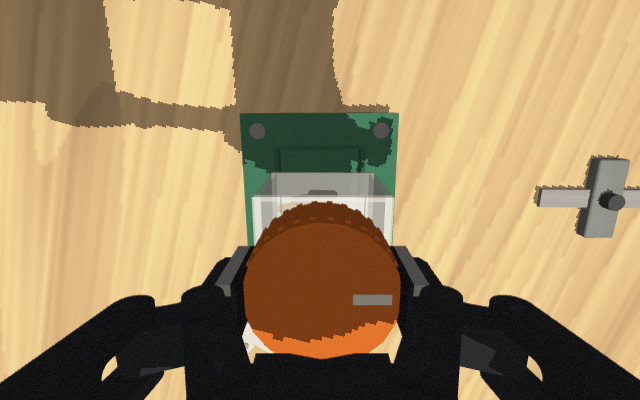

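The jar hangs level with its far body edge at wrist pixel row 195, offset about (-2, +1) mm from the pocket centre. I'll correct that and descend to just above the mouth.

Request:
play_rows(motion=[[[-0.005, 0.003, -0.02], [0, 0, 0.01]], [[-0.005, 0.003, -0.06], [0, 0, 0.01]], [[-0.005, 0.003, -0.11], [0, 0, 0.01]], [[-0.005, 0.003, -0.15], [0, 0, 0.01]], [[-0.005, 0.003, -0.16], [0, 0, 0.01]], [[-0.005, 0.003, -0.16], [0, 0, 0.01]], [[-0.005, 0.003, -0.16], [0, 0, 0.01]], [[-0.005, 0.003, -0.16], [0, 0, 0.01]]])

```text
time: 9.72
tool_pos: [0.4616, 0.1621, 0.0973]
tcp_rot: [-1.559, -0.225, 0.222]
wrist_force: [0.1, 0.2, -2.7]
width: 0.651
```

```bash
python3 m.py b
python3 - <<'E'
from h import *
im=cv2.imread('pics/bside.png'); cv2.imwrite('pics/bsidez.png',cv2.resize(im[90:215,170:330],(800,600)))
E
```

```text
9.725 [0.4616 0.1621 0.0973] [ 0.14  0.23 -2.71] [0.   0.03 0.01] 0.651 yaw 16.312876489662585 q [ 0.29  0.04  2.13 -0.    0.97  0.  ]
tool y [ 1.5e-03  4.0e-04 -1.0e+00]
side cap n 545 z95 0.1278
  captop ((463.4574279785156, 160.58248901367188), (55.410316467285156, 59.24510192871094), 8.381073951721191)
  shoulder 180 0.09573381487781973 ((464.87750244140625, 146.68801879882812), (65.0308837890625, 35.0664176940918), 15.118756294250488)
wrist cap n 19402 z95 0.1272
  captop ((462.21051025390625, 163.20985412597656), (56.16105651855469, 55.382503509521484), 16.255695343017578)
  shoulder 3120 0.09554218429887554 ((457.762451171875, 179.76341247558594), (60.2470588684082, 22.047142028808594), 16.21449089050293)
```

View pics/bsidez.png

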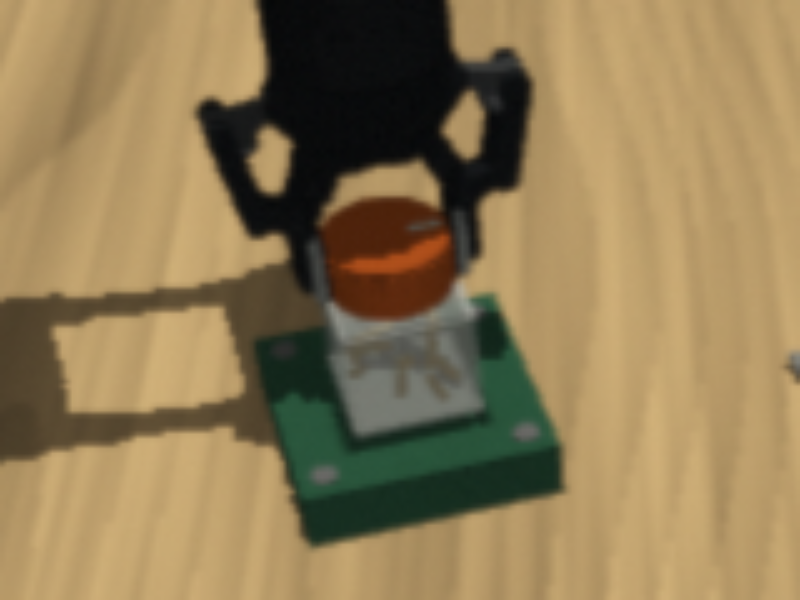

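View pics/bwrist.png

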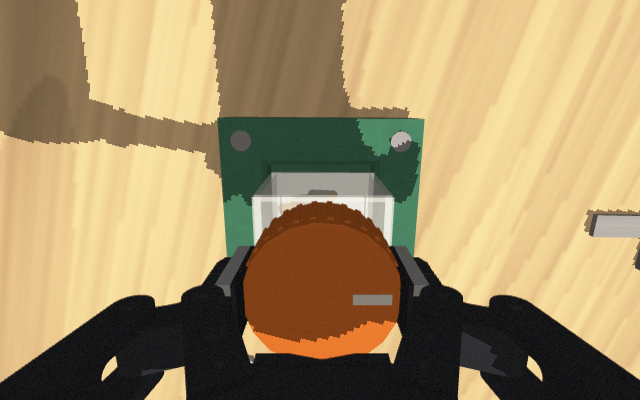

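Request:
play_rows(motion=[[[-0.002, -0.002, -0.01], [0, 0, 0]], [[-0.002, -0.002, -0.02], [0, 0, 0]], [[-0.002, -0.002, -0.03], [0, 0, 0]], [[-0.002, -0.002, -0.04], [0, 0, 0]], [[-0.002, -0.002, -0.05], [0, 0, 0]], [[-0.002, -0.002, -0.05], [0, 0, 0]]])

```text
time: 10.58
tool_pos: [0.4597, 0.161, 0.076]
tcp_rot: [-1.559, -0.223, 0.224]
wrist_force: [0.0, -0.1, -2.2]
width: 0.654
```

```bash
python3 m.py c
```

```text
10.575 [0.4597 0.161  0.076 ] [ 0.   -0.06 -2.17] [-0.01  0.   -0.01] 0.654 yaw 16.311715861004714 q [ 0.29  0.07  2.15 -0.    0.93  0.  ]
tool y [-1.e-03 -3.e-04 -1.e+00]
side cap n 526 z95 0.1066
  captop ((461.9773864746094, 158.37034606933594), (55.30431365966797, 58.19331741333008), 2.1442830562591553)
  shoulder 180 0.07421955919285428 ((465.4393310546875, 141.04904174804688), (61.98904800415039, 27.79981231689453), 12.45120906829834)
wrist cap n 19395 z95 0.1058
  captop ((468.514404296875, 159.91018676757812), (57.61795425415039, 74.07551574707031), 81.6431655883789)
  shoulder 3129 0.07419467113970249 ((456.023681640625, 178.69044494628906), (60.39156723022461, 22.396408081054688), 16.68488311767578)
```

Request:
play_rows(motion=[[[0.002, 0, -0.005], [0, 0, 0]], [[0.002, 0, -0.009], [0, 0, 0]], [[0.002, 0, -0.012], [0, 0, 0]], [[0.002, 0, -0.012], [0, 0, 0]], [[0.002, 0, -0.012], [0, 0, 0]]])

```text
time: 11.3
tool_pos: [0.4615, 0.1612, 0.073]
tcp_rot: [-1.559, -0.224, 0.223]
wrist_force: [-3.1, -0.8, 6.6]
width: 0.651
```

```bash
python3 m.py d
python3 - <<'E'
from h import *
im=cv2.imread('pics/dside.png'); cv2.imwrite('pics/dsidez.png',cv2.resize(im[90:215,170:330],(800,600)))
E
```

```text
11.3 [0.4615 0.1612 0.073 ] [-3.11 -0.79  6.6 ] [-0.13  0.47  0.01] 0.651 yaw 16.313162410440718 q [ 0.29  0.07  2.15 -0.    0.92  0.  ]
tool y [ 9.e-04  2.e-04 -1.e+00]
side cap n 528 z95 0.1038
  captop ((462.79937744140625, 159.10023498535156), (53.78843307495117, 58.26927947998047), 1.7388486862182617)
  shoulder 180 0.0718674939037994 ((468.0029296875, 141.96737670898438), (60.238739013671875, 26.90049934387207), 15.367975234985352)
wrist cap n 19392 z95 0.1029
  captop ((462.25335693359375, 162.32553100585938), (55.97197341918945, 55.27592849731445), 15.332542419433594)
  shoulder 3160 0.07188994179046393 ((457.5993957519531, 178.88999938964844), (60.53456115722656, 22.127513885498047), 16.236238479614258)
```

View pics/dsidez.png

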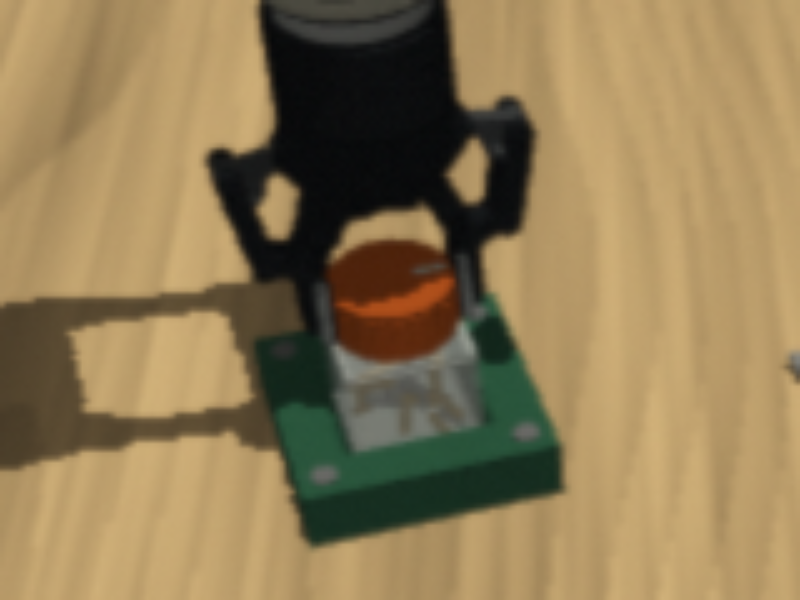

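The jar is seated: the shoulder measures 74 mm (expected 74), there is about 9 N of contact, and the side view shows it down in the pocket. Now I'll unscrew about 80° in total, which covers the jar's play in the pocket.

Request:
play_rows(motion=[[[0, 0, 0], [0, 0, 0.05]], [[0, 0, 0], [0, 0, 0.15]], [[0, 0, 0], [0, 0, 0.25]], [[0, 0, 0], [0, 0, 0.35]], [[0, 0, 0], [0, 0, 0.45]], [[0, 0, 0], [0, 0, 0.55]], [[0, 0, 0], [0, 0, 0.65]], [[0, 0, 0], [0, 0, 0.75]], [[0, 0, 0], [0, 0, 0.85]], [[0, 0, 0], [0, 0, 0.9]]])

```text
time: 12.65
tool_pos: [0.4609, 0.162, 0.073]
tcp_rot: [-1.427, -0.773, 0.772]
wrist_force: [-5.2, 1.3, 7.3]
width: 0.652
```

```bash
python3 m.py e
```

```text
12.65 [0.4609 0.162  0.073 ] [-5.23  1.34  7.31] [ 0.27  0.76 -0.39] 0.652 yaw 56.80458084658628 q [ 0.29  0.07  2.15  0.    0.92 -0.71]
tool y [-2.0e-04  1.8e-03 -1.0e+00]
side cap n 383 z95 0.1046
  captop ((463.6922607421875, 159.79342651367188), (54.50206756591797, 56.4429931640625), 26.749244689941406)
  shoulder 159 0.07151951615735254 ((463.2022705078125, 157.79331970214844), (59.942230224609375, 59.559112548828125), 20.875137329101562)
wrist cap n 19387 z95 0.1029
  captop ((460.5137939453125, 162.30804443359375), (55.99660110473633, 55.71849060058594), 56.59819030761719)
  shoulder 2668 0.07198581955442926 ((459.0924072265625, 169.18215942382812), (60.458740234375, 43.509952545166016), 21.017520904541016)
```

View pics/ewrist.png

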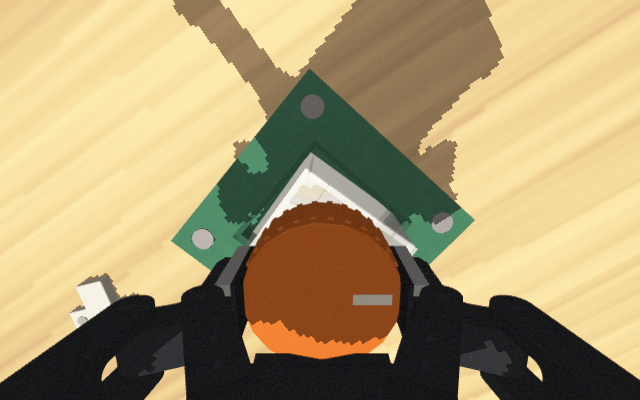

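The marker hasn't slipped in the jaws (pixel (372, 300), as before) and the jar is held at 21° against the pocket wall, with 0.39 N m of torque, so the seal is turning. Continuing.

Request:
play_rows(motion=[[[0, 0, 0], [0, 0, 0.05]], [[0, 0, 0], [0, 0, 0.15]], [[0, 0, 0], [0, 0, 0.25]], [[0, 0, 0], [0, 0, 0.35]], [[0, 0, 0], [0, 0, 0.45]], [[0, 0, 0], [0, 0, 0.55]], [[0, 0, 0], [0, 0, 0.65]], [[0, 0, 0], [0, 0, 0.75]], [[0, 0, 0], [0, 0, 0.85]], [[0, 0, 0], [0, 0, 0.89]]])

```text
time: 14.0
tool_pos: [0.4608, 0.1618, 0.073]
tcp_rot: [-1.149, -1.297, 1.296]
wrist_force: [-5.5, -0.1, 8.3]
width: 0.648
```

```bash
python3 m.py f
```

```text
14.0 [0.4608 0.1618 0.073 ] [-5.51 -0.11  8.3 ] [ 0.14  0.76 -0.39] 0.648 yaw 96.84790369942138 q [ 0.29  0.07  2.15  0.    0.93 -1.41]
tool y [-4.0e-04  1.5e-03 -1.0e+00]
side cap n 248 z95 0.1038
  captop ((462.64794921875, 153.272705078125), (55.4962158203125, 58.13624954223633), 4.227481365203857)
  shoulder 182 0.07152844671936062 ((462.72412109375, 159.59524536132812), (60.484161376953125, 66.20466613769531), 20.02168083190918)
wrist cap n 19371 z95 0.1029
  captop ((460.27593994140625, 160.88490295410156), (55.406898498535156, 56.027156829833984), 6.740843772888184)
  shoulder 3166 0.07195899748670019 ((446.1023254394531, 157.0137939453125), (27.953624725341797, 64.50345611572266), 20.593706130981445)
```

View pics/fwrist.png

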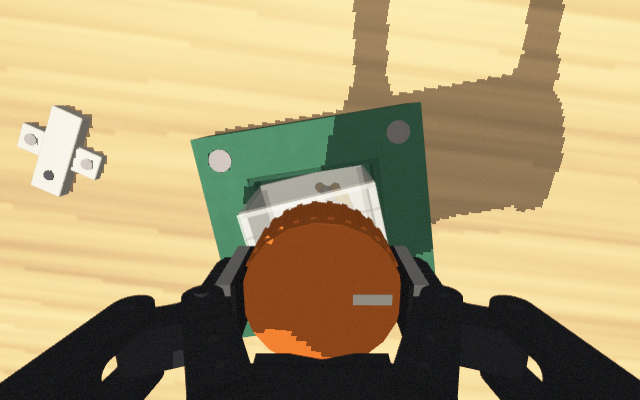

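Net seal turn is about 74–76° (80.5° of tool turn less 4.5° of jar turn and the play), with no slip. Now I'll lift straight.

Request:
play_rows(motion=[[[0, 0, 0.01], [0, 0, 0]], [[0, 0, 0.02], [0, 0, 0]], [[0, 0, 0.03], [0, 0, 0]], [[0, 0, 0.04], [0, 0, 0]]])

```text
time: 14.6
tool_pos: [0.4613, 0.1611, 0.0882]
tcp_rot: [-1.151, -1.298, 1.296]
wrist_force: [0.8, -0.3, -0.8]
width: 0.656
```

```bash
python3 m.py g
python3 - <<'E'
from h import *
im=cv2.imread('pics/gside.png'); cv2.imwrite('pics/gsidez.png',cv2.resize(im[90:215,170:330],(800,600)))
E
```

```text
14.6 [0.4613 0.1611 0.0882] [ 0.75 -0.34 -0.8 ] [0.15 0.03 0.02] 0.656 yaw 96.86054813165875 q [ 0.29  0.05  2.13 -0.    0.96 -1.41]
tool y [ 8.e-04  2.e-04 -1.e+00]
side cap n 264 z95 0.1188
  captop ((467.2542419433594, 149.9562530517578), (56.777278900146484, 69.29644775390625), 24.357398986816406)
wrist cap n 19397 z95 0.118
  captop ((460.7337341308594, 160.0730743408203), (55.652767181396484, 56.12126159667969), 7.622103691101074)
  shoulder 96 0.09189625102886124 ((441.6706237792969, 157.66815185546875), (16.92538070678711, 53.22975540161133), 7.390079975128174)
```

View pics/gsidez.png

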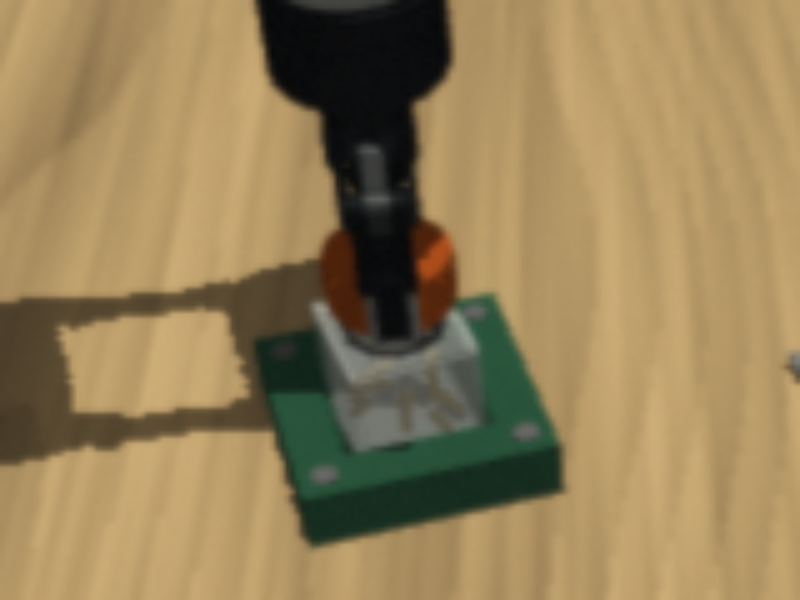

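The cap has risen 15 mm with only about 1 N of force and the jar stays down, so it is free. Continuing up.

Request:
play_rows(motion=[[[0, 0, 0.012], [0, 0, 0]], [[0, 0, 0.024], [0, 0, 0]], [[0, 0, 0.036], [0, 0, 0]], [[0, 0, 0.048], [0, 0, 0]], [[0, 0, 0.056], [0, 0, 0]], [[0, 0, 0.056], [0, 0, 0]], [[0, 0, 0.056], [0, 0, 0]], [[0, 0, 0.056], [0, 0, 0]], [[0, 0, 0.056], [0, 0, 0]]])

```text
time: 15.82
tool_pos: [0.4608, 0.161, 0.1099]
tcp_rot: [-1.15, -1.297, 1.297]
wrist_force: [-0.1, 0.1, 0.2]
width: 0.653
```

```bash
python3 m.py i
python3 - <<'E'
from h import *
im=cv2.imread('pics/iside.png'); cv2.imwrite('pics/isidez.png',cv2.resize(im[90:215,170:330],(800,600)))
s=bot.read_state()
for c in ['side','wrist']:
    z=np.load('i%s.npz'%c); W=cloud(c,z['d'],s); hs=cv2.cvtColor(z['im'],cv2.COLOR_RGB2HSV)
    m=(z['d']>0)&(np.hypot(W[...,0]-.462,W[...,1]-.161)<.05)
    for a,b in [(.066,.078),(.08,.092)]:
        k=m&(W[...,2]>a)&(W[...,2]<b)
        if k.sum()>9: print(c,a,k.sum(),np.median(W[k][:,2]),cv2.minAreaRect((W[k][:,:2]*1000).astype(np.float32)))
E
```

```text
15.825 [0.4608 0.161  0.1099] [-0.09  0.12  0.18] [ 0.01  0.02 -0.02] 0.653 yaw 96.86122111446531 q [ 0.29  0.02  2.12 -0.    1.   -1.41]
tool y [-3.e-04 -1.e-04 -1.e+00]
side cap n 280 z95 0.1403
  captop ((462.5953674316406, 153.1083984375), (55.85150909423828, 57.545501708984375), 1.7893444299697876)
wrist cap n 19424 z95 0.1398
  captop ((460.091064453125, 159.99844360351562), (55.45517349243164, 56.076622009277344), 6.821722984313965)
  shoulder 81 0.11305813088672735 ((441.7149353027344, 152.661865234375), (14.895594596862793, 57.43201446533203), 13.214703559875488)
side 0.066 287 0.07212405028375453 ((462.4319763183594, 159.75466918945312), (61.072811126708984, 61.540855407714844), 20.0788516998291)
side 0.08 114 0.085031229897676 ((462.539306640625, 154.33148193359375), (47.22545623779297, 36.606903076171875), 2.3794283866882324)
wrist 0.066 3318 0.07208417508998301 ((449.62359619140625, 156.65916442871094), (34.476078033447266, 60.18965148925781), 21.105487823486328)
wrist 0.08 240 0.08428386424408359 ((441.84417724609375, 159.8586883544922), (9.024362564086914, 36.5098991394043), 4.493849277496338)
```

View pics/isidez.png

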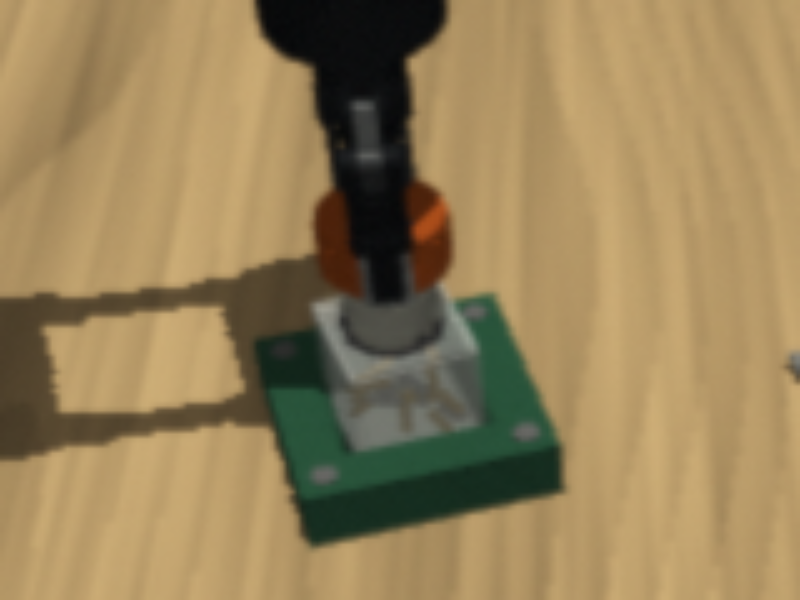

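View pics/iwrist.png

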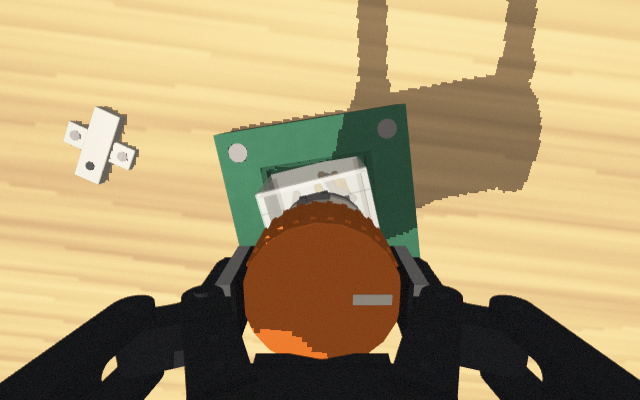

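The cap is level about 15 mm above the rim, centred within 2 mm. The jar's shoulder is at 74 mm, so it is still seated, and no outside force shows at the wrist. Handing in.

```bash
python3 -c "
from workcell import bot
print(bot.finish_job())"
```

```text
the job is handed in; nothing more can be done
None
```

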